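Press a turbocharger casing's blanking cover plugs home crosswise

TASK

The blanking cover on the compressor casing is held by four black push-in plugs that still stand proud: with a fingertip, push each one lightly down until its head rests on the cover, without ever pulling a plug up. Go crosswise: first the plug nearest the outlet flange, then the one opposite it, then the plug nearest the lifting eye, and last the one opposite that. Press no harder than needed, as the plastic cracks, and leave the bolt and socket on the cover and everything else on the bench where it stands.

Things in the scene. Friction and masses are not known exactly. Their poses are not given: they have to be found in the camera images.
- casing: silver turbocharger compressor casing, fixed, inlet flange up; origin on its axis at the bench top, z up. Snail-shaped scroll up to 170 mm from the axis and 104 mm high; inlet flange 214 mm across, closed by a flat grey plastic cover 202 mm across, its top 140 mm above the bench. In its frame the outlet branch points along +x on the -y side
- outlet (a point): centre of the mouth of the casing's outlet branch, a round flange 110 mm across, facing sideways, in casing frame at (165, -127, 62) mm
- lifting_eye (a point): centre of the ring of the steel lifting eye that stands on the scroll just outside the inlet flange, in casing frame at (81, 103, 119) mm; ring 41 mm across, its top 140 mm above the bench
- plug_1_top (a point): centre of the top of plug 1 (the one nearest the outlet flange): a black plastic push-in plug through the cover, 88 mm from the casing's axis, round head 24 mm across and 5 mm thick (flat top 18 mm across), identical to the other three; top 154 mm above the bench when its joint reads 0, 145 mm when it is home. The nearest neighbouring plugs are 124 mm away
- plug_2_top (a point): centre of the top of plug 2 (the one straight across from plug 1): a black plastic push-in plug through the cover, 88 mm from the casing's axis, round head 24 mm across and 5 mm thick (flat top 18 mm across), identical to the other three; top 154 mm above the bench when its joint reads 0, 145 mm when it is home. The nearest neighbouring plugs are 124 mm away
- plug_3_top (a point): centre of the top of plug 3 (the one nearest the lifting eye): a black plastic push-in plug through the cover, 88 mm from the casing's axis, round head 24 mm across and 5 mm thick (flat top 18 mm across), identical to the other three; top 154 mm above the bench when its joint reads 0, 145 mm when it is home. The nearest neighbouring plugs are 124 mm away
- plug_4_top (a point): centre of the top of plug 4 (the one straight across from plug 3): a black plastic push-in plug through the cover, 88 mm from the casing's axis, round head 24 mm across and 5 mm thick (flat top 18 mm across), identical to the other three; top 154 mm above the bench when its joint reads 0, 145 mm when it is home. The nearest neighbouring plugs are 124 mm away
- plug_1 (a joint): how far plug 1 is pushed down, m: 0 = underside of the head 9 mm above the cover, 0.009 = home, head resting on the cover; starts between 0 and 0.003. It slides straight down under a push of about 5 N, stays where it is left, and stops firmly at home, so come down slowly there; over 40 N cracks it. Counts as home from 0.0072, as pulled out below -0.004
- plug_2 (a joint): how far plug 2 is pushed down, m: 0 = underside of the head 9 mm above the cover, 0.009 = home, head resting on the cover; starts between 0 and 0.003. It slides straight down under a push of about 5 N, stays where it is left, and stops firmly at home, so come down slowly there; over 40 N cracks it. Counts as home from 0.0072, as pulled out below -0.004
- plug_3 (a joint): how far plug 3 is pushed down, m: 0 = underside of the head 9 mm above the cover, 0.009 = home, head resting on the cover; starts between 0 and 0.003. It slides straight down under a push of about 5 N, stays where it is left, and stops firmly at home, so come down slowly there; over 40 N cracks it. Counts as home from 0.0072, as pulled out below -0.004
- plug_4 (a joint): how far plug 4 is pushed down, m: 0 = underside of the head 9 mm above the cover, 0.009 = home, head resting on the cover; starts between 0 and 0.003. It slides straight down under a push of about 5 N, stays where it is left, and stops firmly at home, so come down slowly there; over 40 N cracks it. Counts as home from 0.0072, as pulled out below -0.004
- bolt: hexagon bolt standing on its head on the cover, between the middle and the edge on the outlet side: 19 mm across, 40 mm high; origin centre of its underside; loose, leave alone
- socket: steel wrench socket standing on the cover on the other side of the middle: 31 mm across, 36 mm high; origin centre of its underside; loose, leave alone
- impeller: aluminium compressor wheel standing on the bench at the left: 92 mm across, 48 mm high; origin centre of its underside; loose
- wrench: spanner lying on the bench close to the casing, about 10 mm high; loose
- bearing_housing: steel turbocharger bearing housing standing on the bench close to the casing: 120 mm across, 118 mm high; origin centre of its underside; loose
- nozzle_ring: flat steel nozzle ring with vanes lying at the right side, 150 mm across, 20 mm high; origin centre of its underside; loose

How it is judged:
By the outcome, as a careful person would: the job done as asked, in the order asked, and still so for the second after the job is handed in, with the robot touching nothing.
It also fails if it takes over 54 s, if anything falls off the work surface, if the arm or the gripper's body presses on something with over 40 N, if the wrist force passes 120 N, or if a joint passes its speed limit or range.

ROBOT

A 7-joint arm with a two-finger parallel gripper is mounted at the origin on the work surface. World frame = base frame: x ahead of the robot, y to its left, z up, the work surface at z = 0. Lengths are in m, angles in rad, forces in N, time in s.
With the tool pointing down it reaches from about 0.425 to 1.025 m from the base axis. Payload 3.6 kg.
Tool frame: the origin (TCP) lies on the mounting face of the last link; the fingertips stand 173 mm ahead of it and the grasp point (between the pads) lies pinch_z ahead of it (pinch_z is the distance from the TCP to the grasp point, in m); z points along the fingers, y is the line along which they close (so a half turn about z gives the same grasp; the last joint's range is limited). The gripper opens to 85 mm and grips with 20 to 120 N. Pads are 22 mm wide; open, the fingers measure 114 mm over their backs; the gripper's body (76 mm by 85 mm) begins 54 mm behind the grasp point. The pads swing forward as they close: fully open they stand 13 mm farther back than shut.
Start: joints at [-1.399, 0.591, 0.048, 1.609, -0.033, 0.943, -0.034], TCP at [0.19, 0.7, 0.405] pointing down, gripper open.
Joint ranges: [-2.69, 2.69], [-0.47, 2.24], [-1.27, 1.36], [0.19, 2.51], [-1.53, 4.68], [0.08, 2.07], [-3.09, 3.09]. Speed limits (rad/s): [2.57, 2.57, 3.14, 3.14, 3.14, 3.14, 3.14].

INTERFACE

Orientations are given as a unit quaternion [x, y, z, w].
In Python, from workcell import state, snapshot, hand_in, pinch_z gives the robot as it stands.
- The arm moves only by the tool carry_out, never from a script. Its argument "series" is a list that holds one entry, the list of rows, each a list of 5 numbers: the shift along the tool's x, y, z in cm, then the turn about the tool's z in rad, then the closure, from 0 (fully open) to 1 (shut). In form: [[[dx, dy, dz, yaw, fingers], ...]]. A call has 1 to 5 rows; each row shifts and turns the commanded pose from where the row before left it, along the tool's axes as they then stand; what a row does not reach is not made up. A row lasts 1/8 s, in which the tool goes at most 62.5 mm and 10.7 degrees, less where a joint would pass 70% of its speed; a pose out of reach is approached as far as the arm can. A call is refused whole if a number of a shift passes 6.25 or a number of a turn 0.188, either way. A call with a gripper value outside its range is refused whole. The fingers move at their own pace and stop on an object; "squeeze" is the grip in N (left out, the last holds). Time passes only in rows, so rows that do not move let the fingers close. It gives the time, the measured TCP pose, the force, the opening and the grip force at its end, in the units of the state.
- state(): the state, without advancing time (a new reading comes with each control period).
- snapshot(name): name is "scene" or "top"; returns a dict with "frame" (400x640x3 uint8, red, green, blue), "fx", "fy", "cx", "cy" (pixels), "world_to_cam" (4x4, takes a point from world to camera coordinates). Camera axes: x right, y down, z forward; pixel columns grow to the right and rows downward; lengths in m; the calibration is good to about 2 mm. A picture is of the moment at which its call begins. There is no depth.
- hand_in(): hands the job in; it is judged then, once.
The state is a dict: "time_s": time; "joint_positions": joint angles; "qd": joint speeds; "effort": joint torques, N m; "ee_pos": TCP position; "ee_rot": TCP orientation; "ft_force": force on the tool from outside, world axes, zero at the start; "wrist_torque": the same for the moment, N m; "width": opening from 0.0 (shut) to 1.0 (fully open); "grip_force": force on a finger pad.
Only numpy, scipy, OpenCV 4.12 (cv2) and the standard library are available. Lean on these libraries where they do the work, as an engineer would, in place of code of your own. Each camera call takes 0.05 s, during which the arm holds its last target. There are 200 camera calls.

## Working session

There is one attempt and no reset: what is moved stays moved. The work goes in short steps, Python scripts to look and compute and a tool call to move; the robot and the scene stay as the last step left them, time stands still between calls to the robot, and variables do not carry over. Pictures are saved under pics/ and viewed, at most 10 in all, crops included, and the job is handed in when it is done.

Besides the shell and the picture viewer there is one more tool, called after ">>>" as name([rows], argument=value, ...), one row to a line, values as JSON. carry_out: Moves the arm, as the interface text tells. Its arguments: {"type":"object","properties":{"series":{"type":"array"},"squeeze":{"type":"number"}},"required":["series"]}

```bash
mkdir -p pics
python3 - <<'E'
from workcell import state, snapshot, pinch_z
import cv2
print(pinch_z); s=state()
for k,v in s.items(): print(k,v)
for n in ("scene","top"):
    d=snapshot(n); cv2.imwrite(f"pics/{n}0.png",d["frame"][:,:,::-1]); print(n,d["fx"],d["fy"],d["cx"],d["cy"],d["world_to_cam"])
E
```

```text
0.1547
time_s 0.0
joint_positions [-1.39952236  0.59213192  0.04828456  1.60985969 -0.03331859  0.94266836
 -0.03371439]
qd [ 2.07246566e-05 -6.21057405e-04 -1.66917991e-03  1.18762606e-03
 -5.66462602e-04  2.06000374e-04 -8.72091569e-04]
effort [ 1.93205095e-03 -5.48700213e+01  1.54592369e+00 -1.98124552e+01
  9.05259687e-03  8.67485156e-03  1.69849223e-06]
ee_pos [0.18957219 0.69931378 0.40351686]
ee_rot [ 1.31967371e-01  9.91253415e-01 -1.12714795e-03 -9.69814811e-05]
ft_force [-0.1901295  -0.16028712 -0.36848336]
wrist_torque [-0.01689131  0.01954326 -0.02704265]
grip_force 0.0
width 1.0012516893639913
scene 427.7933040605775 427.7933040605775 323.34626835225953 198.70331824176853 [[-0.79967934  0.60027513 -0.01351712  0.47455653]
 [ 0.42419159  0.54888378 -0.72026946 -0.14839648]
 [-0.42494052 -0.58171846 -0.69356268  1.65558321]
 [ 0.          0.          0.          1.        ]]
top 438.1000486168872 438.1000486168872 318.17533267472373 202.3474316466329 [[-2.55923285e-02 -9.99672441e-01  2.07453551e-04 -1.90834910e-03]
 [-9.97185160e-01  2.55140213e-02 -7.05038455e-02  5.62940084e-01]
 [ 7.04754584e-02 -2.01122718e-03 -9.97511486e-01  1.52285512e+00]
 [ 0.00000000e+00  0.00000000e+00  0.00000000e+00  1.00000000e+00]]
```

View pics/scene0.png

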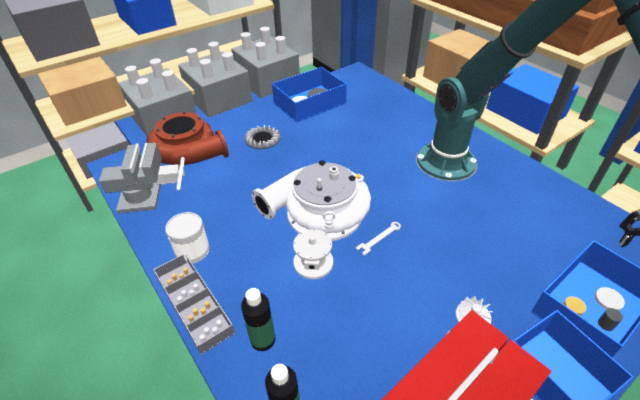

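View pics/top0.png

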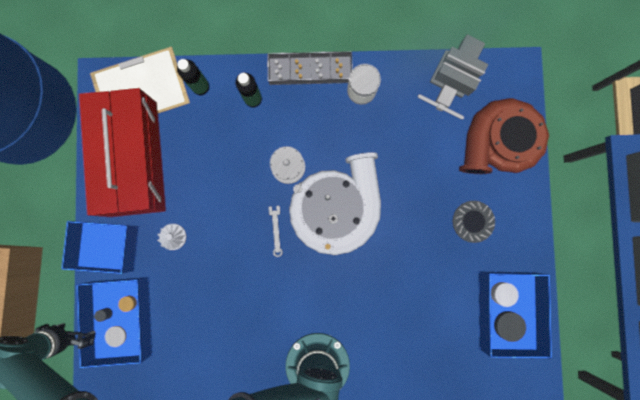

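The scene view shows the casing at about (325,195), with its outlet to the left at (265,203). In the top view the casing is at (333,208), with the outlet mouth at (362,155) and four black plugs around the cover. I'll enlarge both.

Run:
```python
import cv2
a=cv2.imread("pics/top0.png")[145:265,270:400]; cv2.imwrite("pics/topc.png",cv2.resize(a,None,fx=5,fy=5,interpolation=cv2.INTER_CUBIC)[:600])
a=cv2.imread("pics/scene0.png")[150:240,245:385]; cv2.imwrite("pics/scenec.png",cv2.resize(a,None,fx=5,fy=5,interpolation=cv2.INTER_CUBIC))
```

```text
(no output)
```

View pics/topc.png

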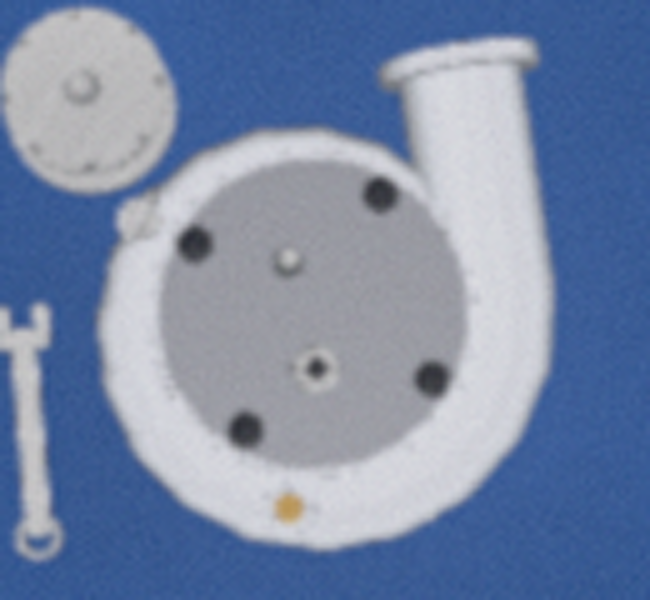

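View pics/scenec.png

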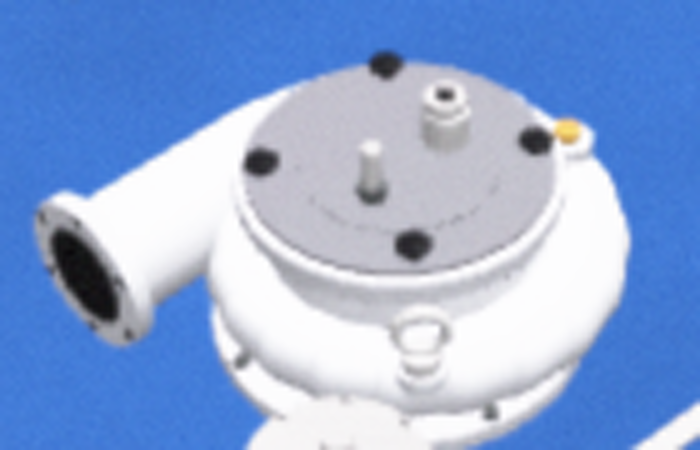

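The top crop shows plug 1 at (380,195), plug 2 at (245,430), plug 3, nearest the eye, at (195,244), and plug 4 at (432,380). The bolt is at (288,262) and the socket at (316,368). In the scene crop the plugs are at P1 (262,161), P2 (536,140), P3 (413,244) and P4 (386,65).

```bash
cat > h.py <<'E'
import numpy as np
from workcell import state, snapshot
from scipy.spatial.transform import Rotation as R
def ray(d,uv,z):
    T=np.array(d["world_to_cam"]); Ri=T[:3,:3].T; c=-Ri@T[:3,3]
    v=Ri@np.array([(uv[0]-d["cx"])/d["fx"],(uv[1]-d["cy"])/d["fy"],1]); return c+v*(z-c[2])/v[2]
def proj(d,p):
    T=np.array(d["world_to_cam"]); q=T[:3,:3]@p+T[:3,3]; return np.array([d["fx"]*q[0]/q[2]+d["cx"],d["fy"]*q[1]/q[2]+d["cy"]])
E
python3 - <<'E'
from h import *
from scipy.optimize import least_squares
t=snapshot("top"); s=snapshot("scene")
f=lambda p,o:(np.array(p)+.5)/5-.5+np.array(o)
tp=[f(p,(270,145)) for p in [(380,195),(245,430),(195,244),(432,380)]]
sp=[f(p,(245,150)) for p in [(262,161),(536,140),(413,244),(386,65)]]
for a,b in zip(tp,sp): print(ray(t,a,.152).round(4),ray(s,b,.151).round(4))
ang=np.array([0,np.pi,np.pi/2,-np.pi/2])
def pts(x): return np.array([[x[0]+.088*np.cos(x[2]+a),x[1]+.088*np.sin(x[2]+a),.151] for a in ang])
def res(x): 
    P=pts(x); return np.concatenate([proj(t,p)-u for p,u in zip(P,tp)]+[proj(s,p)-u for p,u in zip(P,sp)])
for sg in (1,-1):
    ang=ang*sg
    r=least_squares(res,[.6,-.02,.3]); print(sg,r.cost,r.x); print(pts(r.x).round(4)); print(r.fun.round(2))
b=ray(t,f((288,262),(270,145)),.18);k=ray(t,f((316,368),(270,145)),.176);print("bolt",b,"socket",k, "eye",ray(t,f((138,215),(270,145)),.135))
print(R.from_quat(state()["ee_rot"]).as_matrix().round(4))
E
```

```text
[ 0.6118 -0.1061  0.152 ] [ 0.6161 -0.1048  0.151 ]
[ 0.4626 -0.0151  0.152 ] [ 0.4668 -0.0145  0.151 ]
[0.5831 0.0141 0.152 ] [0.5865 0.0136 0.151 ]
[ 0.4916 -0.1359  0.152 ] [ 0.497  -0.1335  0.151 ]
1 1.6746575400193309 [ 0.53908256 -0.06088909 -0.54742879]
[[ 0.6142 -0.1067  0.151 ]
 [ 0.4639 -0.0151  0.151 ]
 [ 0.5849  0.0143  0.151 ]
 [ 0.4933 -0.136   0.151 ]]
[ 0.14 -0.72 -0.01 -0.42 -0.06 -0.53 -0.01 -0.53  0.17 -0.55  0.58 -0.45
  0.56 -0.1   0.46 -0.81]
-1 4312.95821159671 [ 0.53790431 -0.06274926 -0.72467495]
[[ 0.6038 -0.1211  0.151 ]
 [ 0.472  -0.0044  0.151 ]
 [ 0.4796 -0.1286  0.151 ]
 [ 0.5962  0.0031  0.151 ]]
[  4.69   2.37  -3.4   -2.85  45.23  31.   -44.1  -31.32   0.33  -4.25
   0.77   2.33  -0.3  -37.1    0.75  35.27]
bolt [ 0.56758691 -0.0449089   0.18      ] socket [ 0.50035525 -0.06085363  0.176     ] eye [0.60458972 0.05116239 0.135     ]
[[-9.652e-01  2.616e-01 -3.000e-04]
 [ 2.616e-01  9.652e-01 -1.400e-03]
 [-1.000e-04 -1.400e-03 -1.000e+00]]
```

>>> carry_out([
  [[-1.5,-1.7,0,0,1],[-3,-3.3,0,0,1],[-3,-3.3,0,0,1],[-3,-3.3,0,0,1],[-3,-3.3,0,0,1]],
], squeeze=20)

```text
time_s: 0.82
ee_pos: [0.2816, 0.5192, 0.4047]
ee_rot: [0.132, 0.991, -0.0, 0.0]
ft_force: [0.5, -0.3, 0.4]
width: -0.001
grip_force: 0.0
```

>>> carry_out([
  [[-3.3,-3.5,0,0,1],[-3.3,-3.5,0,0,1],[-3.3,-3.5,0,0,1],[-3.3,-3.5,0,0,1],[-3.3,-3.5,0,0,1]],
])

```text
time_s: 1.45
ee_pos: [0.3951, 0.3071, 0.4048]
ee_rot: [0.132, 0.991, 0.0, 0.0]
ft_force: [0.3, 0.5, 1.4]
width: 0.0
grip_force: 0.0
```

>>> carry_out([
  [[-3.3,-3.5,0,0,1],[-3.3,-3.5,0,0,1],[-3.3,-3.5,0,0,1],[-3.3,-3.5,0,0,1],[-3.3,-3.5,0,0,1]],
])

```text
time_s: 2.08
ee_pos: [0.5085, 0.0951, 0.4048]
ee_rot: [0.132, 0.991, 0.0, 0.0]
ft_force: [0.4, 0.8, 0.8]
width: -0.001
grip_force: 0.0
```

>>> carry_out([
  [[-3.5,-3.8,0,0,1],[-3.5,-3.8,0,0,1],[-3.5,-3.8,0,0,1],[-3.0,-3.3,0,0,1],[-2.0,-2.0,0,0,1]],
])

```text
time_s: 2.7
ee_pos: [0.6144, -0.1082, 0.4047]
ee_rot: [0.133, 0.991, -0.001, 0.0]
ft_force: [0.1, 1.9, 0.2]
width: 0.002
grip_force: 0.0
```

>>> carry_out([
  [[0,0,2,0,1],[0,0,2,0,1],[0,0,1.5,0,1],[0,0,0,0,1]],
])

```text
time_s: 3.2
ee_pos: [0.6133, -0.1051, 0.3484]
ee_rot: [0.132, 0.991, -0.0, -0.001]
ft_force: [-0.3, 0.3, -0.4]
width: -0.001
grip_force: 0.0
```

Run:
```python
from h import *
import cv2
s=state(); print(s["ee_pos"],s["ft_force"],s["joint_positions"].round(2) if hasattr(s["joint_positions"],"round") else s["joint_positions"])
a=snapshot("scene"); b=snapshot("top")
p=np.array(s["ee_pos"])-[0,0,.173]; print(proj(a,p),proj(b,p),proj(a,np.array([.6142,-.1067,.152])))
A=a["frame"][150:240,245:385,::-1];B=b["frame"][145:265,270:400,::-1]
A=cv2.resize(A,None,fx=5,fy=5,interpolation=cv2.INTER_CUBIC)
cv2.imwrite("pics/c2.png",A)
```

```text
[ 0.61334701 -0.10505881  0.34843038] [-0.31480845  0.27034048 -0.39356386] [-0.03  0.54  0.17  1.9  -0.13  0.72  1.53]
[297.26301727 175.54316666] [345.713811   182.27993881] [297.16055355 181.00412356]
```

View pics/c2.png

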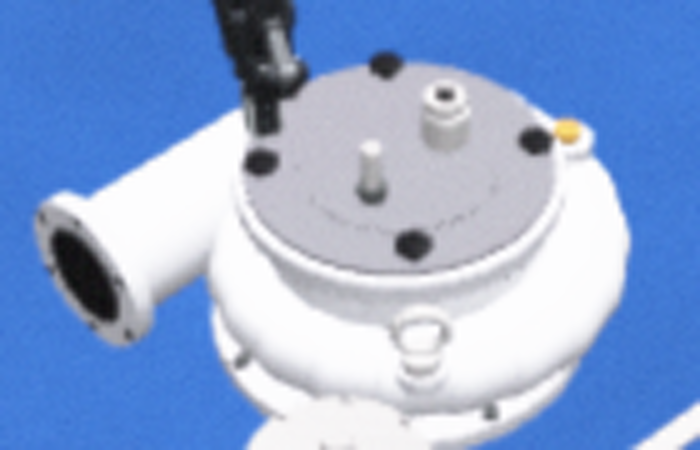

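The closed tip sits at crop (263,134), directly above plug 1 at (262,161), which matches the projection. Now I go down slowly.

>>> carry_out([
  [[0,0,0.8,0,1],[0,0,0.6,0,1],[0,0,0.4,0,1],[0,0,0.2,0,1],[0,0,0.2,0,1]],
])

```text
time_s: 3.92
ee_pos: [0.6139, -0.1053, 0.3276]
ee_rot: [0.132, 0.991, -0.0, 0.0]
ft_force: [-0.2, -0.2, 0.4]
width: 0.002
grip_force: 0.0
```

>>> carry_out([
  [[0,0,0.2,0,1],[0,0,0.1,0,1],[0,0,0.1,0,1],[0,0,0,0,1]],
])

```text
time_s: 4.42
ee_pos: [0.6138, -0.1053, 0.3242]
ee_rot: [0.132, 0.991, 0.0, 0.0]
ft_force: [-1.1, 0.9, 4.9]
width: -0.001
grip_force: 2.3
```

>>> carry_out([
  [[0,0,0.1,0,1],[0,0,0.1,0,1],[0,0,0.1,0,1],[0,0,0.1,0,1],[0,0,0,0,1]],
])

```text
time_s: 5.05
ee_pos: [0.6139, -0.1053, 0.3197]
ee_rot: [0.132, 0.991, -0.0, 0.0]
ft_force: [-0.9, 0.8, 4.6]
width: -0.001
grip_force: 2.2
```

Tip at 146.7 mm, still sliding at about 5 N. I'll take smaller steps to the stop.

>>> carry_out([
  [[0,0,0.05,0,1],[0,0,0.05,0,1],[0,0,0.03,0,1],[0,0,0,0,1]],
])

```text
time_s: 5.55
ee_pos: [0.6138, -0.1053, 0.3185]
ee_rot: [0.132, 0.991, 0.0, -0.0]
ft_force: [-1.6, 0.8, 5.7]
width: -0.002
grip_force: 2.8
```

>>> carry_out([
  [[0,0,0.03,0,1],[0,0,0.03,0,1],[0,0,0,0,1]],
])

```text
time_s: 5.92
ee_pos: [0.6139, -0.1054, 0.3184]
ee_rot: [0.132, 0.991, 0.0, 0.0]
ft_force: [-2.6, -0.1, 7.9]
width: 0.0
grip_force: 4.2
```

Force rises with no further travel at 145.4 mm, so plug 1 is home. I lift clear of the bolt and socket and go to plug 2.

>>> carry_out([
  [[0,0,-0.5,0,1],[0,0,-2,0,1],[0,0,-4,0,1],[0,0,0,0,1]],
])

```text
time_s: 6.42
ee_pos: [0.6152, -0.1057, 0.3855]
ee_rot: [0.132, 0.991, -0.0, 0.004]
ft_force: [0.8, 0.5, -0.5]
width: -0.004
grip_force: 0.0
```

>>> carry_out([
  [[3.4,1.0,0,0,1],[4.5,1.3,0,0,1],[4.5,1.3,0,0,1],[3.4,0.9,0,0,1],[1.0,0.3,0,0,1]],
])

```text
time_s: 7.05
ee_pos: [0.4621, -0.0141, 0.3818]
ee_rot: [0.131, 0.991, -0.0, -0.002]
ft_force: [0.0, -0.9, 0.3]
width: -0.004
grip_force: 0.0
```

>>> carry_out([
  [[0,0,1.5,0,1],[0,0,2,0,1],[0,0,1.0,0,1],[0,0,0,0,1]],
])

```text
time_s: 7.55
ee_pos: [0.4646, -0.0153, 0.337]
ee_rot: [0.132, 0.991, -0.0, -0.001]
ft_force: [-0.7, -0.4, 0.5]
width: -0.001
grip_force: 0.0
```

>>> carry_out([
  [[0,0,0.5,0,1],[0,0,0.3,0,1],[0,0,0.2,0,1],[0,0,0.1,0,1],[0,0,0.1,0,1]],
])

```text
time_s: 8.18
ee_pos: [0.4643, -0.015, 0.3259]
ee_rot: [0.132, 0.991, 0.0, 0.0]
ft_force: [-0.6, 0.3, 0.6]
width: 0.005
grip_force: 0.0
```

>>> carry_out([
  [[0,0,0.1,0,1],[0,0,0.1,0,1],[0,0,0.1,0,1],[0,0,0.1,0,1],[0,0,0,0,1]],
])

```text
time_s: 8.8
ee_pos: [0.4643, -0.015, 0.3218]
ee_rot: [0.132, 0.991, 0.0, 0.0]
ft_force: [-0.7, -0.6, 4.9]
width: 0.003
grip_force: 2.2
```

Sliding at about 5 N. I continue slowly.

>>> carry_out([
  [[0,0,0.1,0,1],[0,0,0.1,0,1],[0,0,0.05,0,1],[0,0,0.03,0,1],[0,0,0,0,1]],
])

```text
time_s: 9.43
ee_pos: [0.4643, -0.015, 0.319]
ee_rot: [0.132, 0.991, 0.0, 0.0]
ft_force: [-1.1, 0.5, 3.9]
width: 0.003
grip_force: 2.1
```

>>> carry_out([
  [[0,0,0.05,0,1],[0,0,0.03,0,1],[0,0,0,0,1]],
])

```text
time_s: 9.8
ee_pos: [0.4643, -0.015, 0.3184]
ee_rot: [0.132, 0.991, 0.0, 0.0]
ft_force: [-0.7, -0.6, 6.0]
width: 0.0
grip_force: 3.3
```

>>> carry_out([
  [[0,0,0.03,0,1],[0,0,0.02,0,1],[0,0,0,0,1]],
])

```text
time_s: 10.18
ee_pos: [0.4643, -0.015, 0.3182]
ee_rot: [0.132, 0.991, 0.0, 0.0]
ft_force: [-2.8, 0.7, 9.0]
width: 0.002
grip_force: 5.2
```

Plug 2 is home. Next is plug 3.

>>> carry_out([
  [[0,0,-0.5,0,1],[0,0,-2,0,1],[0,0,-4,0,1],[0,0,0,0,1]],
])

```text
time_s: 10.68
ee_pos: [0.4652, -0.0152, 0.3847]
ee_rot: [0.132, 0.991, 0.001, 0.003]
ft_force: [0.4, -0.7, 0.5]
width: 0.0
grip_force: 0.0
```

>>> carry_out([
  [[-2.5,1.4,0,0,1],[-3.5,1.9,0,0,1],[-3.0,1.6,0,0,1],[-1.4,0.8,0,0,1],[-0.5,0.3,0,0,1]],
])

```text
time_s: 11.3
ee_pos: [0.5851, 0.0145, 0.3817]
ee_rot: [0.132, 0.991, -0.0, -0.001]
ft_force: [-0.1, 0.2, 0.3]
width: -0.0
grip_force: 0.0
```

>>> carry_out([
  [[0,0,1.5,0,1],[0,0,2,0,1],[0,0,1.0,0,1],[0,0,0,0,1]],
])

```text
time_s: 11.8
ee_pos: [0.5841, 0.0141, 0.3366]
ee_rot: [0.132, 0.991, -0.0, -0.001]
ft_force: [-0.7, -0.3, 0.1]
width: 0.002
grip_force: 0.0
```

>>> carry_out([
  [[0,0,0.5,0,1],[0,0,0.3,0,1],[0,0,0.2,0,1],[0,0,0.1,0,1],[0,0,0.1,0,1]],
])

```text
time_s: 12.42
ee_pos: [0.5852, 0.0144, 0.3263]
ee_rot: [0.132, 0.991, 0.0, 0.0]
ft_force: [-1.9, -0.1, 4.8]
width: 0.002
grip_force: 2.5
```

>>> carry_out([
  [[0,0,0.1,0,1],[0,0,0.1,0,1],[0,0,0.1,0,1],[0,0,0.1,0,1],[0,0,0,0,1]],
])

```text
time_s: 13.05
ee_pos: [0.5852, 0.0144, 0.3217]
ee_rot: [0.132, 0.991, 0.0, 0.0]
ft_force: [-0.6, 0.1, 5.3]
width: -0.0
grip_force: 2.2
```

>>> carry_out([
  [[0,0,0.1,0,1],[0,0,0.1,0,1],[0,0,0.05,0,1],[0,0,0.03,0,1],[0,0,0,0,1]],
])

```text
time_s: 13.68
ee_pos: [0.5852, 0.0144, 0.3189]
ee_rot: [0.132, 0.991, 0.0, 0.0]
ft_force: [-0.6, -0.0, 4.4]
width: 0.005
grip_force: 2.2
```

>>> carry_out([
  [[0,0,0.05,0,1],[0,0,0.03,0,1],[0,0,0,0,1]],
])

```text
time_s: 14.05
ee_pos: [0.5852, 0.0144, 0.3184]
ee_rot: [0.132, 0.991, 0.0, 0.0]
ft_force: [-1.4, 0.6, 7.3]
width: -0.003
grip_force: 3.4
```

>>> carry_out([
  [[0,0,0.03,0,1],[0,0,0.02,0,1],[0,0,0,0,1]],
])

```text
time_s: 14.42
ee_pos: [0.5852, 0.0144, 0.3183]
ee_rot: [0.132, 0.991, 0.0, 0.0]
ft_force: [-2.7, 0.7, 9.6]
width: 0.001
grip_force: 4.7
```

Plug 3 is home. Plug 4 is next.

>>> carry_out([
  [[0,0,-0.5,0,1],[0,0,-2,0,1],[0,0,-4,0,1],[0,0,0,0,1]],
])

```text
time_s: 14.92
ee_pos: [0.5863, 0.0142, 0.385]
ee_rot: [0.132, 0.991, 0.001, 0.003]
ft_force: [0.2, 0.7, -0.1]
width: -0.002
grip_force: 0.0
```

>>> carry_out([
  [[1.0,-3.4,0,0,1],[1.3,-4.5,0,0,1],[1.3,-4.5,0,0,1],[1.0,-3.4,0,0,1],[0.3,-1.1,0,0,1]],
])

```text
time_s: 15.55
ee_pos: [0.4918, -0.1379, 0.3816]
ee_rot: [0.134, 0.991, -0.0, -0.001]
ft_force: [0.5, -0.4, -0.4]
width: 0.001
grip_force: 0.0
```

>>> carry_out([
  [[0,0,1.5,0,1],[0,0,2,0,1],[0,0,1.0,0,1],[0,0,0,0,1]],
])

```text
time_s: 16.05
ee_pos: [0.4939, -0.1347, 0.3363]
ee_rot: [0.131, 0.991, 0.0, -0.001]
ft_force: [0.4, 0.1, -0.6]
width: -0.001
grip_force: 0.0
```

>>> carry_out([
  [[0,0,0.5,0,1],[0,0,0.3,0,1],[0,0,0.2,0,1],[0,0,0.1,0,1],[0,0,0.1,0,1]],
])

```text
time_s: 16.68
ee_pos: [0.4937, -0.136, 0.3257]
ee_rot: [0.132, 0.991, 0.0, 0.0]
ft_force: [-1.1, -0.6, 2.9]
width: 0.002
grip_force: 1.9
```

>>> carry_out([
  [[0,0,0.1,0,1],[0,0,0.1,0,1],[0,0,0.1,0,1],[0,0,0.1,0,1],[0,0,0,0,1]],
])

```text
time_s: 17.3
ee_pos: [0.4937, -0.136, 0.3216]
ee_rot: [0.132, 0.991, -0.0, 0.0]
ft_force: [-0.3, -1.0, 5.4]
width: -0.002
grip_force: 2.2
```

>>> carry_out([
  [[0,0,0.1,0,1],[0,0,0.1,0,1],[0,0,0.05,0,1],[0,0,0.03,0,1],[0,0,0,0,1]],
])

```text
time_s: 17.92
ee_pos: [0.4937, -0.136, 0.3188]
ee_rot: [0.132, 0.991, -0.0, 0.0]
ft_force: [-0.9, -0.1, 4.5]
width: 0.001
grip_force: 2.1
```

>>> carry_out([
  [[0,0,0.05,0,1],[0,0,0.03,0,1],[0,0,0,0,1]],
])

```text
time_s: 18.3
ee_pos: [0.4937, -0.136, 0.3183]
ee_rot: [0.132, 0.991, 0.0, 0.0]
ft_force: [-2.1, 0.1, 7.9]
width: 0.004
grip_force: 3.8
```

>>> carry_out([
  [[0,0,0.03,0,1],[0,0,0.02,0,1],[0,0,0,0,1]],
])

```text
time_s: 18.68
ee_pos: [0.4937, -0.136, 0.3182]
ee_rot: [0.132, 0.991, 0.0, 0.0]
ft_force: [-1.5, 0.1, 10.1]
width: -0.003
grip_force: 5.5
```

Plug 4 is home. I lift off, move aside away from the casing and check.

>>> carry_out([
  [[0,0,-0.5,0,1],[0,0,-2,0,1],[0,0,-5,0,1],[0,0,-5,0,1],[0,0,0,0,1]],
])

```text
time_s: 19.3
ee_pos: [0.4948, -0.1363, 0.4459]
ee_rot: [0.132, 0.991, -0.0, 0.004]
ft_force: [0.3, 0.8, -0.8]
width: -0.0
grip_force: 0.0
```

>>> carry_out([
  [[0,-3,-1,0,1],[0,-4,-1,0,1],[0,-4,0,0,1],[0,-2,0,0,1],[0,0,0,0,1]],
])

```text
time_s: 19.92
ee_pos: [0.4585, -0.2626, 0.4611]
ee_rot: [0.134, 0.991, 0.0, -0.001]
ft_force: [-0.3, 0.5, 0.2]
width: -0.0
grip_force: 0.0
```

Run:
```python
from h import *
import cv2
s=state(); print(s["time_s"],s["ee_pos"],s["ft_force"])
a=snapshot("scene")["frame"][150:240,245:385,::-1]; b=snapshot("top")["frame"][145:265,270:400,::-1]
A=cv2.resize(a,None,fx=4,fy=4,interpolation=cv2.INTER_CUBIC);cv2.imwrite("pics/end.png",A)
A0=cv2.resize(cv2.imread("pics/scene0.png")[150:240,245:385],None,fx=4,fy=4,interpolation=cv2.INTER_CUBIC)
o=np.zeros((600,790,3),np.uint8); o[:360-60,:560]=A[:300]; o[300:600,:560]=A0[:300]
B=cv2.resize(b,None,fx=1.75,fy=1.75,interpolation=cv2.INTER_CUBIC); o[:210,561:561+B.shape[1]]=B
cv2.imwrite("pics/end.png",o)
```

```text
19.925 [ 0.45854221 -0.26257017  0.46106926] [-0.31220119  0.45374478  0.2358956 ]
```

View pics/end.png

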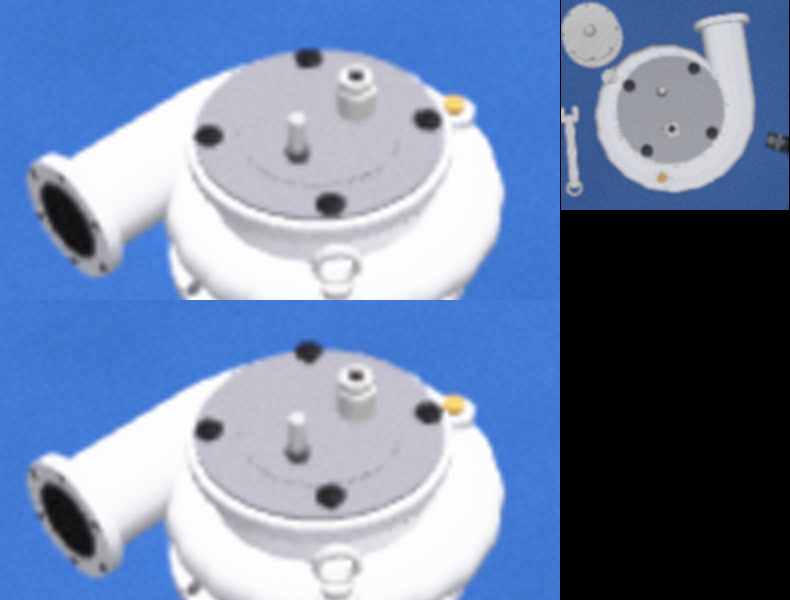

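All four plugs now sit lower: at (208,135), (428,119), (330,204) and (308,58), against 130, 112, 195 and 51 in row before. The bolt at (297,140) and the socket at (356,95) have not moved.

```bash
python3 -c "from workcell import hand_in; print(hand_in())"
```

```text
the job is handed in; nothing more can be done
None
```

All four plugs are pushed home in the order asked, with no reading above about 10 N. The bolt and socket haven't moved, the arm is clear of everything, and the job was handed in at about 20 s.

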